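Lift the hot pot lid with a lid lifter and set it on its rest

ROBOT

A 7-joint arm with a two-finger parallel gripper is mounted at the origin on a cart in front of the work surface, level with it; the furniture and walls round the work are solid. World frame = base frame: x ahead of the robot, y to its left, z up, the work surface at z = 0. Lengths are in m, angles in rad, forces in N, time in s.
With the tool pointing down it reaches from about 0.425 to 0.875 m from the base axis. Payload 8.4 kg.
Tool frame: the origin (TCP) lies midway between the tips of the shut fingers; the grasp point (between the pads) lies 19 mm behind it (env.grip_depth is the z of the grasp point in the tool frame, in m); z points along the fingers, y is the line along which they close (so a half turn about z gives the same grasp; the last joint's range is limited). The gripper opens to 85 mm and grips with 20 to 120 N. Pads are 22 mm wide; open, the fingers measure 114 mm over their backs; the gripper's body (76 mm by 85 mm) begins 54 mm behind the grasp point. The pads swing forward as they close: fully open they stand 13 mm farther back than shut.
Start: joints at [1.189, 0.333, 0.04, 1.465, -0.013, 1.343, -0.059], TCP at [0.181, -0.624, 0.231] pointing down, gripper open.
Joint ranges: [-2.58, 2.58], [-0.38, 2.09], [-1.3, 1.39], [0.25, 2.4], [-1.5, 4.64], [0.08, 2.09], [-2.65, 2.65]. Speed limits (rad/s): [2.22, 2.22, 2.79, 2.79, 3.14, 3.14, 3.14].

INTERFACE

Orientations are given as a rotation vector (axis times angle).
In Python, from station import env gives the robot as it stands.
- The arm moves only by the tool servo_tool, never from a script. Its argument "commands" is a list of rows, each an object with "delta_pos": the shift along the tool's x, y, z in cm, a list of three; "rotation": the turn, a rotation vector about the tool's x, y, z in rad, a list of three. In form: [{"delta_pos": [tx, ty, tz], "rotation": [rx, ry, rz]}, ...]. A call has 1 to 8 rows; each row is the pose to reach, as a shift and turn from the pose commanded when the call began, along the tool's axes at that moment; what a row does not reach only later rows make up. A row lasts 1/12 s, in which the tool goes at most 41.7 mm and 7.16 degrees, less where a joint would pass 70% of its speed; a pose out of reach is approached as far as the arm can. A call with a gripper value outside its range is refused whole. "hand" is the gripper's target within -1 to 1 (fully open at 1, half-way at 0, shut at -1), set as the call begins (left out, the last holds). The fingers move at their own pace and stop on an object; "newtons" is the grip in N (left out, the last holds). Time passes only in rows, so rows that repeat a pose let the fingers close. It gives the time, the measured TCP pose, the force, the opening and the grip force at its end, in the units of the state.
- env.sense(): the state, without advancing time (a new reading comes with each control period).
- env.read_camera(name): name is "scene" or "top" or "wrist"; returns a dict with "pixels" (480x640x3 uint8, red, green, blue), "range_z" (480x640 float32, m along the optical axis (not along the pixel's ray), 0 where there is no reading), "fx", "fy", "cx", "cy" (pixels), "eye" and "orientation" of the camera in the world; the wrist camera has in their place "hand_eye" (4x4, takes a point from camera to tool coordinates, whose origin is the TCP and whose axes are the flange's). Camera axes: x right, y down, z forward; pixel columns grow to the right and rows downward; lengths in m; the calibration is good to about 2 mm. The wrist camera is an equidistant fisheye: a pixel r from the principal point sees the ray r / f radians off the axis. A picture is of the moment at which its call begins: read the wrist's pose just before it.
- env.hand_in(): hands the job in; it is judged then, once.
The state is a dict: "time": time; "qpos": joint angles; "joint_vel": joint speeds; "tau": joint torques, N m; "ee_pos": TCP position; "tool_rot": TCP orientation; "force": force on the tool from outside, world axes, zero at the start; "torque": the same for the moment, N m; "width": finger opening in m; "grip_force": force on a finger pad.
Only numpy, scipy, OpenCV 4.12 (cv2) and the standard library are available. Lean on these libraries where they do the work, as an engineer would, in place of code of your own. Each camera call takes 0.05 s, during which the arm holds its last target. There are 200 camera calls.

TASK

The pot's lid is hot: take the lid lifter by its wooden handle, hook it through the lid's loop and lift the lid straight off the pot, keeping it level and never touching it with the gripper or arm. Set the lid down gently, centred and level, on the small cork-topped lid rest, unhook the lifter and hang it back in both cradles of its stand. Leave the mug, the milk jug and the funnel where they are.

Things in the scene. Friction and masses are not known exactly. Their poses are not given: they have to be found in the camera images.
- pot: Steel pot on a square black hot plate (170 x 170 x 25 mm), fixed, left of centre. Origin on the worktop under its centre. Pot 139 mm across, rim 70 mm above the worktop; two ear handles at its own +y and -y sides, 60 mm high, reaching 92 mm from the centre; a dial on the plate's -x side.
- pot_rim (a point): Centre of the pot's mouth, in the plane of the rim, 70 mm above the worktop.
- lid: Hot lid, loose, about 0.25 kg: shallow steel disc 149 mm across, 10 mm thick in the middle, with a loop handle on top. Origin: centre of its flat underside, which lies on the pot's rim; z up. A lip (125 mm outer, 120 mm inner diameter) hangs 6 mm below the underside into the pot with about 3 mm play. Yaw at the start within 0.65 rad of 0.
- lid_loop (a point): Underside of the loop's peak, where the hook carries, 57 mm above the lid's origin. The loop, 7 mm dark steel wire, stands in the lid's y-z plane; feet at y = +-30 mm, narrowing upward to the peak at y = 0. Free window: 47 mm high, 50 mm wide at the foot, 46 mm wide 36 mm above the origin, 20 mm at 48 mm. A hook enters it along the lid's x axis, from either side.
- lifter: Lid lifter, loose, 0.12 kg, hanging upright in its stand. Origin: centre of its wooden cross handle, which lies along its y: 120 mm long, 20 mm wide (x), 24 mm high (z); its middle 80 mm are free to grasp from above, fingers closing along x. A 7 mm steel shank goes down from the middle, jogs back to x = -16 mm between 45 and 72 mm down, and ends in an upturned hook.
- lifter_hook (a point): Carrying point (inside bottom) of the hook, 131 mm straight below the handle's centre. Hook in the lifter's x-z plane, open upward, gap 25 mm; underside 138 mm, tip's top 114 mm below the handle's centre, tip at x = +17 mm. It enters a loop moving along its own +x, tip ahead; to leave, sink it 18 mm or more below carrying height, then move it about 45 mm along its -x.
- stand: Dark wooden stand of the lifter, fixed. Origin on the worktop under its centre. Base 80 x 130 x 8 mm (x, y), two posts 36 x 12 mm at y = +-46 mm, each with a flared cradle on top: floor 148 mm up and 27 mm wide, horns 166 mm up, flared to 45 mm. The handle lies across both cradles along the stand's y; at the start the lifter's axes are parallel to the stand's.
- stand_seat (a point): Where the centre of the lifter's handle lies when hung in the stand: 160 mm above the worktop.
- rest: Lid rest, fixed: round pedestal with a foot 96 mm across, thin stem and flat cork top 72 mm across. Origin on the worktop under its centre. Rest and stand may change places: one is at the left front, in front of the espresso machine (fixed, 0.38 m tall, y above 0.27, from x = 0.48 back), the other on the right, left of a wooden spice rack (y below -0.34, from x = 0.49 back).
- rest_top (a point): Centre of the cork top, 55 mm above the worktop. The lid lies level on it by its underside, the lip hanging all round outside the cork (24 mm play).
- milk_jug: Steel milk jug, 119 x 84 x 99 mm, loose, between robot and pot. Origin under its centre. Leave alone.
- mug: Salmon and cream mug with a handle, 88 x 116 x 90 mm, loose, in front of the water dispenser. Origin under its centre. Leave alone. The dispenser, fixed, stands about 0.4 m tall at y = -0.13 to -0.02 from x = 0.48 back: pass in front of it (x about 0.43 or less at the gripper) between the right-hand place and the pot.
- dosing_funnel: Small black funnel ring, 74 mm across, 30 mm high, loose, on the right, beyond the right-hand place. Origin under its centre. Leave alone.
There are look-alikes about, which are no part of the job. There is more than one size of the rest; the one meant has the size given above.

How it is judged:
On the way, in this order (a step that is already met when the one before it is completed fails the run):
1. the lid hangs from the lifter, at least 25 mm above the pot's rim (z of lid in the frame of pot_rim above 0.025 m and contact force between lid and lifter above 0.8 N and contact force between lid and pot below 0.05 N), for 0.2 s.
2. the lid lies at rest on the lid rest, centred to 22 mm and level, free of the lifter (horizontal distance between lid and rest_top below 0.022 m and z of lid in the frame of rest_top between -0.004 and 0.004 m and angle between lid's own z axis and vertical below 0.06 rad and contact force between lid and lifter below 0.05 N and linear speed of lid below 0.02 m/s), for 0.2 s.
At the end, for the whole second after the job is handed in: Lid at rest on the cork top: centre within 22 mm, height within 4 mm, tilt under 0.06 rad, free of the lifter. Lifter hanging still in its stand: handle centre within 12 mm sideways and 4 mm in height of the seat, along the stand's y to 0.15 rad, upright to 0.1 rad (all of step 2 and horizontal distance between lifter and stand_seat below 0.012 m and z of lifter in the frame of stand_seat between -0.004 and 0.004 m and angle between the y axis of lifter and the y axis of stand, either way round below 0.15 rad and angle between lifter's own z axis and vertical below 0.1 rad and linear speed of lifter below 0.02 m/s); the robot touches nothing.
It fails at once if the gripper or arm touches the hot lid (contact force between lid and the fingers above 0.3 N or contact force between lid and the arm above 0.3 N).
It fails at once if the lid tips more than 0.45 rad (26 degrees) (angle between lid's own z axis and vertical above 0.45 rad).
It fails at once if the lid is dropped or pressed hard on the rest (over 30 N) (contact force between lid and rest above 30 N).
It fails at once if mug, milk jug or funnel is moved more than 25 mm (distance of any of mug, milk_jug, dosing_funnel from where it was at the start of the episode above 0.025 m).
It also fails if it takes over 72 s, if anything falls off the work surface, if the arm or the gripper's body presses on something with over 40 N, if the wrist force passes 120 N, or if a joint passes its speed limit or range.

## Working session

There is one attempt and no reset: what is moved stays moved. The work goes in short steps, Python scripts to look and compute and a tool call to move; the robot and the scene stay as the last step left them, time stands still between calls to the robot, and variables do not carry over. Pictures are saved under pics/ and viewed, at most 10 in all, crops included, and the job is handed in when it is done.

Besides the shell and the picture viewer there is one more tool, called as name([rows], argument=value, ...), one row to a line, values as JSON. servo_tool: Moves the arm, as the interface text tells. Its arguments: {"type":"object","properties":{"commands":{"type":"array","items":{"type":"object","properties":{"delta_pos":{"type":"array","items":{"type":"number"}},"rotation":{"type":"array","items":{"type":"number"}}}}},"hand":{"type":"number"},"newtons":{"type":"number"}},"required":["commands"]}

```bash
ls; mkdir -p pics
python3 - <<'E'
from station import env
import cv2,numpy as np
s=env.sense();print({k:np.round(v,3) for k,v in s.items()}, env.grip_depth)
for n in("scene","top"):
    c=env.read_camera(n);np.savez("cam_"+n,**c);cv2.imwrite(f"pics/{n}0.png",c["pixels"][:,:,::-1])
    print(n,{k:np.round(v,4) for k,v in c.items() if k not in("pixels","range_z")})
E
```

```text
pics
{'time': np.float64(0.0), 'qpos': array([ 1.189,  0.334,  0.04 ,  1.466, -0.013,  1.343, -0.059]), 'joint_vel': array([-0.   , -0.001, -0.   ,  0.   ,  0.001,  0.   , -0.001]), 'tau': array([ 0.0000e+00, -6.5855e+01,  1.3650e+00, -4.0557e+01,  1.7000e-02,
        1.2000e-02,  0.0000e+00]), 'ee_pos': array([ 0.181, -0.624,  0.23 ]), 'tool_rot': array([-3.109e+00, -4.420e-01,  1.000e-03]), 'force': array([ 0.586,  0.764, -0.119]), 'torque': array([ 0.011, -0.007,  0.02 ]), 'grip_force': np.float64(0.0), 'width': np.float64(0.086)} -0.0187
scene {'fx': np.float64(552.8032), 'fy': np.float64(552.8032), 'cx': np.float64(317.0535), 'cy': np.float64(245.2077), 'eye': array([0.0082, 1.0753, 0.9853]), 'orientation': array([-0.6663,  2.5906, -1.209 ])}
top {'fx': np.float64(541.7684), 'fy': np.float64(541.7684), 'cx': np.float64(326.3443), 'cy': np.float64(244.2562), 'eye': array([0.422 , 0.1647, 1.3711]), 'orientation': array([-2.1618,  2.2045, -0.1039])}
```

View pics/scene0.png

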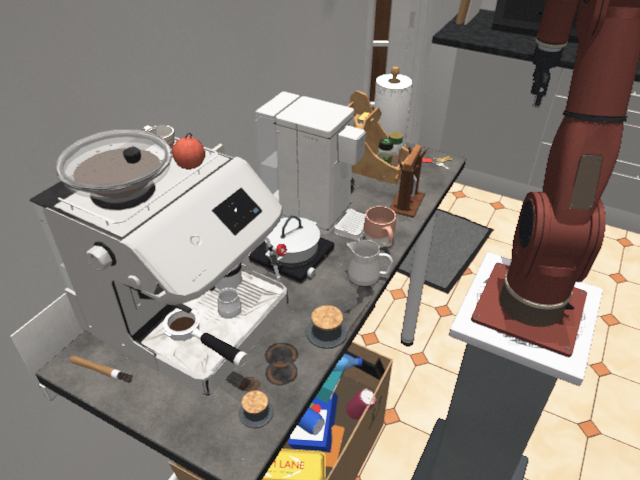

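View pics/top0.png

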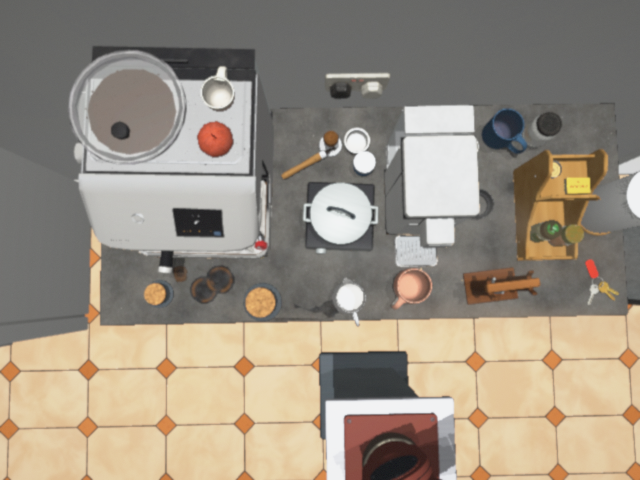

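Scene and top pictures: pot with lid at top (341,213). The stand with the lifter is on the right, at top (490-512,285). Rest candidates are the large cork at top (261,302) and the small one at (155,294). Next I measure them with depth.

```bash
cat > h.py <<'E'
import numpy as np,cv2
from scipy.spatial.transform import Rotation as R
def cloud(c,step=1):
    v,u=np.mgrid[0:480,0:640];z=c["range_z"]
    p=np.stack([(u-c["cx"])/c["fx"]*z,(v-c["cy"])/c["fy"]*z,z],-1)
    return p@R.from_rotvec(c["orientation"]).as_matrix().T+c["eye"]
def rect(p):
    (x,y),(a,b),t=cv2.minAreaRect((p[:,:2]*1000).astype(np.float32));return np.round([x,y,a,b,t],1)
E
python3 - <<'E'
from h import *
ims=[]
for n in("top","scene"):
    c=dict(np.load(f"cam_{n}.npz"));P=cloud(c);ok=c["range_z"]>0
    x,y,z=P[...,0],P[...,1],P[...,2]
    print(n,"table z",np.median(z[ok&(abs(z)<.02)&(x>.4)&(x<.7)]))
    def rep(name,m):
        m=m&ok;p=P[m]
        if len(p)>5: print(name,len(p),"mean",p.mean(0).round(4),"zmed",np.median(p[:,2]).round(4),"zmax",p[:,2].max().round(4),"rect",rect(p))
    if n=="top":
        for q in [(261,302),(155,294),(341,213),(512,284),(490,287),(219,279),(412,286),(349,298)]: print(q,P[q[1],q[0]].round(3))
    rep("cork",(abs(z-.055)<.01)&(x<.52)&(y>.22)&(y<.42))
    rep("cork2",(abs(z-.055)<.015)&(x<.52)&(y>.45)&(y<.75))
    rep("lid",(z>.07)&(z<.09)&(abs(x-.62)<.1)&(abs(y-.12)<.1))
    rep("loop",(z>.115)&(z<.16)&(abs(x-.62)<.06)&(abs(y-.12)<.06))
    rep("handle",(z>.163)&(z<.19)&(x<.52)&(y<-.2)&(y>-.36))
    rep("cradle",(z>.135)&(z<.190)&(x<.52)&(y<-.2)&(y>-.36))
    rep("base",(z>.004)&(z<.013)&(x<.52)&(y<-.16)&(y>-.36))
c=np.load("cam_top.npz")["pixels"];a=cv2.resize(c[255:320,445:555],(800,473),interpolation=2)
s=np.load("cam_scene.npz")["pixels"]
b=np.hstack([cv2.resize(s[140:220,380:460],(400,400),interpolation=2),cv2.resize(s[205:285,250:330],(400,400),interpolation=2)])
cc=np.hstack([cv2.resize(c[180:245,300:380],(400,325),interpolation=2)]*1+[cv2.resize(c[255:320,455:535],(400,325),interpolation=2)])
out=np.vstack([b[:275*400//400],cc]) if 0 else np.vstack([cv2.resize(b,(600,300)),cv2.resize(cc,(600,244))])
cv2.imwrite("pics/crop1.png",out[:,:,::-1])
E
```

```text
top table z 0.0006363323197766668
(261, 302) [0.397 0.31  0.054]
(155, 294) [0.421 0.569 0.042]
(341, 213) [0.606 0.113 0.081]
(512, 284) [ 0.427 -0.257  0.175]
(490, 287) [ 0.422 -0.209  0.172]
(219, 279) [0.455 0.421 0.   ]
(412, 286) [ 0.428 -0.064  0.005]
(349, 298) [0.401 0.095 0.005]
cork 725 mean [0.4013 0.3131 0.0548] zmed 0.0549 zmax 0.0647 rect [436.5 322.  153.5  84.5  10.4]
cork2 212 mean [0.4368 0.5579 0.0448] zmed 0.042 zmax 0.0697 rect [453.2 526.5 143.3 119.4  85.9]
lid 2778 mean [0.6062 0.114  0.077 ] zmed 0.0769 zmax 0.0885 rect [607.3 112.8 145.3 146.9  89.3]
loop 60 mean [0.6063 0.113  0.1259] zmed 0.1269 zmax 0.1372 rect [606.1 112.3  49.4   7.3  70.2]
handle 546 mean [ 0.4247 -0.2603  0.1707] zmed 0.171 zmax 0.1787 rect [ 424.3 -261.2   54.1  120.     5.8]
cradle 714 mean [ 0.4248 -0.26    0.166 ] zmed 0.1698 zmax 0.1787 rect [ 424.3 -261.2   54.1  120.     5.8]
base 1094 mean [ 0.4283 -0.2568  0.0074] zmed 0.0073 zmax 0.0129 rect [ 432.9 -257.6  194.7  171.5   89.8]
scene table z 0.0007932800289710551
cork 810 mean [0.4199 0.3262 0.0551] zmed 0.0553 zmax 0.0647 rect [452.9 328.1 183.5 108.2  28.7]
cork2 651 mean [0.4731 0.5507 0.0496] zmed 0.0446 zmax 0.07 rect [453.9 527.5 148.  124.1  86.6]
lid 1247 mean [0.5931 0.1167 0.0779] zmed 0.078 zmax 0.0892 rect [596.4 109.1 127.1 150.1   6.1]
loop 51 mean [0.606  0.1159 0.1245] zmed 0.1236 zmax 0.136 rect [606.4 113.8  48.1   9.2  67.7]
handle 191 mean [ 0.4225 -0.2553  0.1709] zmed 0.1714 zmax 0.178 rect [ 424.4 -261.8   52.7  123.7    5.1]
cradle 374 mean [ 0.4209 -0.2502  0.1612] zmed 0.1639 zmax 0.178 rect [ 423.7 -261.6   54.   124.2    5.1]
base 454 mean [ 0.4193 -0.2541  0.0078] zmed 0.0078 zmax 0.0129 rect [ 431.2 -259.1  172.9  191.3    1.9]
```

View pics/crop1.png

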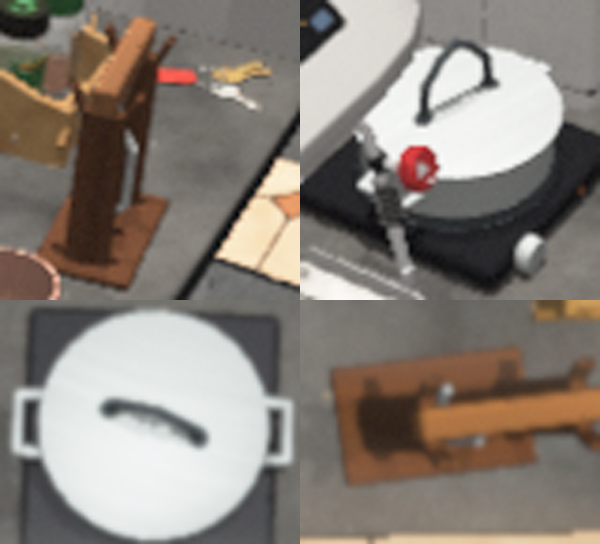

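Crop: the loop on the lid runs from (110,408) to (200,438) in the bottom-left panel, so lid yaw is about -0.35. The lifter's handle lies in the stand in the bottom-right panel, with steel glints at (445,393) and (478,440). The 72 mm cork at top (261,302) is the rest meant; the one at (155,294) is smaller and lower. Now I refine the fits and work out the first move.

```bash
cat >> h.py <<'E'
def pca(p):
    m=p.mean(0);w,v=np.linalg.eigh(np.cov((p-m)[:,:2].T));d=v[:,1];d=d*np.sign(d[1]);return d,np.arctan2(-d[0],d[1])
def to(s,pos,yaw,flip=1):
    """delta (cm, rad) in tool axes to put TCP at pos, pointing down, tool y along flip*(cos yaw,sin yaw)"""
    M=R.from_rotvec(s["tool_rot"]).as_matrix();y=flip*np.array([np.cos(yaw),np.sin(yaw),0]);z=np.array([0,0,-1.])
    T=np.stack([np.cross(y,z),y,z],1)
    return np.round(M.T@(np.array(pos)-s["ee_pos"])*100,2),np.round(R.from_matrix(M.T@T).as_rotvec(),3)
E
python3 - <<'E'
from h import *
from station import env
for n in("top","scene"):
    c=dict(np.load(f"cam_{n}.npz"));P=cloud(c);ok=c["range_z"]>0
    x,y,z=P[...,0],P[...,1],P[...,2];px=c["pixels"].astype(int)
    m=ok&(z>.1685)&(z<.178)&(x<.52)&(y<-.19)&(y>-.34);p=P[m]
    print(n,"handle",p.mean(0).round(4),rect(p),pca(p)[1].round(3),np.median(p[:,2]))
    m=ok&(z>.108)&(z<.15)&(abs(x-.606)<.05)&(abs(y-.113)<.05);p=P[m]
    print("loop",rect(p),pca(p)[1].round(3),(p[:,:2].max(0)/2+p[:,:2].min(0)/2).round(4))
    m=ok&(abs(z-.055)<.004)&(np.hypot(x-.4,y-.312)<.06)&(px[...,0]>px[...,2]+30);p=P[m]
    print("cork",cv2.minEnclosingCircle((p[:,:2]*1000).astype(np.float32)),p.mean(0).round(4))
    m=ok&(z>.02)&(z<.14)&(abs(x-.424)<.045)&(abs(y+.261)<.036)&(abs(px[...,0]-px[...,2])<18);p=P[m]
    print("steel",len(p),p[np.argsort(p[:,2])][::max(1,len(p)//12)].round(3).tolist())
    m=ok&(z>.1)&(x<.56)&(x>.3)&(y>.18)&(y<.5);p=P[m];print("machine min x",np.sort(p[:,0])[:5].round(3),"near", p[np.argsort(np.hypot(p[:,0]-.4,p[:,1]-.31))[:3]].round(3).tolist())
    m=ok&(z>.14)&(x<.6)&(x>.4)&(y>.12)&(y<.3);p=P[m];print("min y wand",p[np.argsort(p[:,1])[:3]].round(3).tolist())
s=env.sense();print(R.from_rotvec(s["tool_rot"]).as_matrix().round(2).tolist())
for f in(1,-1):print(to(s,(.42,-.27,.26),.097,f))
E
```

```text
top handle [ 0.4249 -0.2615  0.1719] [ 418.6 -261.1  118.7   48.4   86.4] 0.104 0.17168036781627827
loop [606.8 114.2  59.5   7.3  70.2] -0.335 [0.6062 0.1142]
cork ((395.7790222167969, 312.5508117675781), 35.68453598022461) [0.3957 0.3126 0.0548]
steel 18 [[0.441, -0.259, 0.03], [0.434, -0.261, 0.031], [0.439, -0.258, 0.033], [0.436, -0.258, 0.034], [0.436, -0.263, 0.035], [0.436, -0.259, 0.038], [0.439, -0.258, 0.041], [0.443, -0.261, 0.042], [0.441, -0.258, 0.043], [0.438, -0.26, 0.043], [0.441, -0.26, 0.044], [0.441, -0.262, 0.045], [0.443, -0.257, 0.047], [0.409, -0.26, 0.077], [0.409, -0.261, 0.08], [0.409, -0.26, 0.092], [0.409, -0.261, 0.097], [0.409, -0.263, 0.097]]
machine min x [0.502 0.503 0.503 0.503 0.503] near [[0.505, 0.324, 0.297], [0.505, 0.323, 0.291], [0.505, 0.326, 0.296]]
min y wand [[0.523, 0.281, 0.19], [0.521, 0.281, 0.186], [0.52, 0.282, 0.199]]
scene handle [ 0.4228 -0.2572  0.1723] [ 423.5 -260.2  126.7   31.7   88.3] 0.101 0.17241872699378946
loop [607.  115.3  57.6   9.2  67.7] -0.371 [0.6057 0.1163]
cork ((394.8502502441406, 311.91064453125), 37.79119110107422) [0.395  0.314  0.0553]
steel 48 [[0.412, -0.264, 0.034], [0.407, -0.264, 0.04], [0.41, -0.262, 0.047], [0.411, -0.263, 0.053], [0.406, -0.265, 0.057], [0.409, -0.261, 0.065], [0.41, -0.262, 0.072], [0.411, -0.263, 0.078], [0.411, -0.261, 0.083], [0.404, -0.257, 0.091], [0.411, -0.266, 0.094], [0.413, -0.26, 0.1]]
machine min x [0.501 0.501 0.501 0.501 0.501] near [[0.504, 0.322, 0.297], [0.504, 0.321, 0.307], [0.503, 0.331, 0.301]]
min y wand [[0.595, 0.283, 0.375], [0.517, 0.283, 0.193], [0.52, 0.283, 0.195]]
[[0.96, 0.28, -0.0], [0.28, -0.96, 0.0], [-0.0, -0.0, -1.0]]
(array([ 32.8 , -27.32,  -2.91]), array([-1.000e-03, -1.000e-03, -1.385e+00]))
(array([ 32.8 , -27.32,  -2.91]), array([-1.000e-03,  1.000e-03,  1.757e+00]))
```

servo_tool([
  {"delta_pos": [32.8, -27.3, -3], "rotation": [0, 0, -1.385]},
  {"delta_pos": [32.8, -27.3, -3], "rotation": [0, 0, -1.385]},
  {"delta_pos": [32.8, -27.3, -3], "rotation": [0, 0, -1.385]},
  {"delta_pos": [32.8, -27.3, -3], "rotation": [0, 0, -1.385]},
  {"delta_pos": [32.8, -27.3, -3], "rotation": [0, 0, -1.385]},
  {"delta_pos": [32.8, -27.3, -3], "rotation": [0, 0, -1.385]},
  {"delta_pos": [32.8, -27.3, -3], "rotation": [0, 0, -1.385]},
  {"delta_pos": [32.8, -27.3, -3], "rotation": [0, 0, -1.385]},
], hand=1)

```text
time: 0.77
ee_pos: [0.368, -0.3466, 0.2547]
tool_rot: [-2.511, -1.887, 0.0]
force: [1.6, -0.8, 0.2]
width: 0.0855
grip_force: 0.0
```

```bash
cat > go.py <<'E'
import sys
from h import *
from station import env
s=env.sense();a=list(map(float,sys.argv[1:]))
M=R.from_rotvec(s["tool_rot"]).as_matrix();yw=np.arctan2(M[1,1],M[0,1])
print("t",round(float(s["time"]),2),"TCP",s["ee_pos"].round(4),"yaw",yw.round(3),"down",M[2,2].round(4),"F",s["force"].round(1),"w",round(float(s["width"]),4),"gf",round(float(s["grip_force"]),1),"q",s["qpos"].round(2))
for i in range(0,len(a),4): print(a[i:i+4],*to(s,a[i:i+3],a[i+3]))
E
python3 go.py .4245 -.261 .26 .10
```

```text
t 0.77 TCP [ 0.368  -0.3466  0.2547] yaw -0.282 down -1.0 F [ 1.6 -0.8  0.2] w 0.0855 gf 0.0 q [ 0.93  0.04 -0.27  1.76  0.01  1.34  0.38]
[0.4245, -0.261, 0.26, 0.1] [ 9.8   3.05 -0.53] [-0.     0.    -0.382]
```

servo_tool([
  {"delta_pos": [8, 2.5, -0.5], "rotation": [0, 0, -0.34]},
  {"delta_pos": [8, 2.5, -0.5], "rotation": [0, 0, -0.34]},
  {"delta_pos": [8, 2.5, -0.5], "rotation": [0, 0, -0.34]},
  {"delta_pos": [8, 2.5, -0.5], "rotation": [0, 0, -0.34]},
  {"delta_pos": [8, 2.5, -0.5], "rotation": [0, 0, -0.34]},
])

```text
time: 1.18
ee_pos: [0.4138, -0.2791, 0.2594]
tool_rot: [-2.165, -2.276, 0.001]
force: [-0.1, -0.6, 0.5]
width: 0.0856
grip_force: 0.0
```

```bash
python3 - <<'E'
from h import *
from station import env
s=env.sense();c=env.read_camera("wrist");np.savez("w1",**{k:v for k,v in c.items()},tr=s["tool_rot"],ep=s["ee_pos"])
cv2.imwrite("pics/w1.png",c["pixels"][:,:,::-1]);print({k:np.round(v,4) for k,v in c.items() if k not in("pixels","range_z")})
v,u=np.mgrid[0:480,0:640];a=np.hypot(u-c["cx"],v-c["cy"]);th=a/c["fx"];k=np.tan(th)/np.maximum(a,1e-6);z=c["range_z"]
p=np.stack([(u-c["cx"])*k*z,(v-c["cy"])*k*z,z,np.ones_like(z)],-1)@c["hand_eye"].T
P=p[...,:3]@R.from_rotvec(s["tool_rot"]).as_matrix().T+s["ee_pos"]
x,y,zz=P[...,0],P[...,1],P[...,2]
m=(z>0)&(th<1.2)&(zz>.1685)&(zz<.178)&(abs(x-.424)<.04)&(abs(y+.261)<.08);p=P[m]
print("handle",len(p),p.mean(0).round(4),rect(p),pca(p)[1],np.median(p[:,2]))
E
python3 go.py .4245 -.261 .26 .10 .4245 -.261 .141 .1
```

```text
{'fx': np.float64(371.6483), 'fy': np.float64(371.6483), 'cx': np.float64(313.3847), 'cy': np.float64(239.5567), 'hand_eye': array([[-3.000e-04, -9.501e-01, -3.121e-01,  8.160e-02],
       [ 1.000e+00, -9.000e-04,  1.800e-03, -1.000e-04],
       [-2.000e-03, -3.121e-01,  9.501e-01, -1.424e-01],
       [ 0.000e+00,  0.000e+00,  0.000e+00,  1.000e+00]])}
handle 5115 [ 0.4258 -0.2565  0.1714] [ 426.2 -260.4   20.2  118.4    5.9] 0.10428045232721922 0.17148313267844462
t 1.23 TCP [ 0.4134 -0.2798  0.2594] yaw 0.048 down -1.0 F [-0.6  0.1  0.3] w 0.0852 gf 0.0 q [ 0.85  0.03 -0.35  1.76  0.01  1.35  0.55]
[0.4245, -0.261, 0.26, 0.1] [ 1.82  1.2  -0.06] [-0.001 -0.    -0.052]
[0.4245, -0.261, 0.141, 0.1] [ 1.82  1.21 11.84] [-0.001 -0.    -0.052]
```

View pics/w1.png

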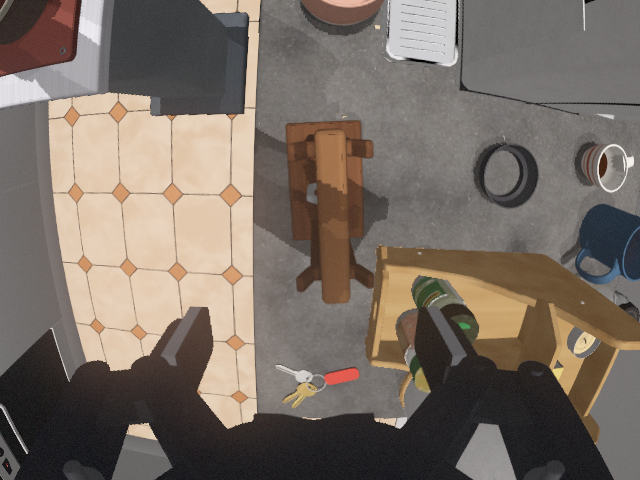

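Wrist view: the handle spans (333,130)-(335,300) in both cradles, with the funnel at (507,173) and the spice rack clear to the right. I align first, then descend.

servo_tool([
  {"delta_pos": [1.8, 1.3, 0], "rotation": [0, 0, -0.055]},
  {"delta_pos": [1.8, 1.3, 2], "rotation": [0, 0, -0.055]},
  {"delta_pos": [1.8, 1.3, 4.5], "rotation": [0, 0, -0.055]},
  {"delta_pos": [1.8, 1.3, 7], "rotation": [0, 0, -0.055]},
  {"delta_pos": [1.8, 1.3, 7], "rotation": [0, 0, -0.055]},
  {"delta_pos": [1.8, 1.3, 7], "rotation": [0, 0, -0.055]},
  {"delta_pos": [1.8, 1.3, 7], "rotation": [0, 0, -0.055]},
])

```text
time: 1.82
ee_pos: [0.4264, -0.2611, 0.1909]
tool_rot: [2.101, 2.334, 0.0]
force: [-0.0, -0.6, 1.2]
width: 0.0852
grip_force: 0.0
```

```bash
python3 go.py .4255 -.261 .141 .103
```

```text
t 1.82 TCP [ 0.4264 -0.2611  0.1909] yaw 0.105 down -1.0 F [-0.  -0.6  1.2] w 0.0852 gf 0.0 q [ 0.83  0.08 -0.38  1.86  0.03  1.21  0.54]
[0.4255, -0.261, 0.141, 0.103] [ 0.02 -0.09  4.99] [0.001 0.    0.002]
```

servo_tool([
  {"delta_pos": [0, -0.1, 2.5], "rotation": [0, 0, 0]},
  {"delta_pos": [0, -0.1, 4.5], "rotation": [0, 0, 0]},
  {"delta_pos": [0, -0.1, 5], "rotation": [0, 0, 0]},
  {"delta_pos": [0, -0.1, 5], "rotation": [0, 0, 0]},
  {"delta_pos": [0, -0.1, 5], "rotation": [0, 0, 0]},
])

```text
time: 2.23
ee_pos: [0.4259, -0.2609, 0.1412]
tool_rot: [2.099, 2.335, 0.001]
force: [-0.2, -0.2, -0.1]
width: 0.0854
grip_force: 0.0
```

servo_tool([
  {"delta_pos": [0, 0, 0]},
  {"delta_pos": [0, 0, 0]},
  {"delta_pos": [0, 0, 0]},
  {"delta_pos": [0, 0, 0]},
  {"delta_pos": [0, 0, 0]},
  {"delta_pos": [0, 0, 0]},
  {"delta_pos": [0, 0, 0]},
  {"delta_pos": [0, 0, 0]},
], hand=-1, newtons=80)

```text
invalid input
```

```bash
python3 go.py .4255 -.261 .33 .1
```

```text
t 2.23 TCP [ 0.4259 -0.2609  0.1412] yaw 0.107 down -1.0 F [-0.2 -0.2 -0.1] w 0.0854 gf 0.0 q [ 0.82  0.12 -0.38  1.92  0.05  1.1   0.52]
[0.4255, -0.261, 0.33, 0.1] [ -0.02  -0.02 -18.88] [0.001 0.001 0.007]
```

Rotation is required in every row.

servo_tool([
  {"delta_pos": [0, 0, 0], "rotation": [0, 0, 0]},
  {"delta_pos": [0, 0, 0], "rotation": [0, 0, 0]},
  {"delta_pos": [0, 0, 0], "rotation": [0, 0, 0]},
  {"delta_pos": [0, 0, 0], "rotation": [0, 0, 0]},
  {"delta_pos": [0, 0, 0], "rotation": [0, 0, 0]},
  {"delta_pos": [0, 0, 0], "rotation": [0, 0, 0]},
  {"delta_pos": [0, 0, 0], "rotation": [0, 0, 0]},
  {"delta_pos": [0, 0, 0], "rotation": [0, 0, 0]},
], hand=-1, newtons=80)

```text
time: 2.9
ee_pos: [0.4254, -0.2605, 0.1401]
tool_rot: [2.099, 2.337, 0.0]
force: [-1.7, 0.7, 4.8]
width: 0.0191
grip_force: 78.5
```

```bash
python3 go.py .4255 -.261 .33 .1
```

```text
t 2.9 TCP [ 0.4254 -0.2605  0.1401] yaw 0.107 down -1.0 F [-1.7  0.7  4.8] w 0.0191 gf 78.5 q [ 0.82  0.12 -0.38  1.92  0.05  1.1   0.52]
[0.4255, -0.261, 0.33, 0.1] [-5.000e-02  1.000e-02 -1.899e+01] [0.    0.    0.007]
```

servo_tool([
  {"delta_pos": [0, 0, -1], "rotation": [0, 0, 0]},
  {"delta_pos": [0, 0, -4], "rotation": [0, 0, 0]},
  {"delta_pos": [0, 0, -7.5], "rotation": [0, 0, 0]},
  {"delta_pos": [0, 0, -11], "rotation": [0, 0, 0]},
  {"delta_pos": [0, 0, -14.5], "rotation": [0, 0, 0]},
  {"delta_pos": [0, 0, -17.5], "rotation": [0, 0, 0]},
  {"delta_pos": [0, 0, -18.5], "rotation": [0, 0, 0]},
  {"delta_pos": [0, 0, -18.5], "rotation": [0, 0, 0]},
])

```text
time: 3.57
ee_pos: [0.4261, -0.2608, 0.3277]
tool_rot: [2.096, 2.334, 0.001]
force: [-0.4, 1.1, -2.5]
width: 0.0188
grip_force: 78.2
```

```bash
python3 go.py .425 0.05 .31 -.2 .54 .14 .29 -.35
```

```text
t 3.57 TCP [ 0.4261 -0.2608  0.3277] yaw 0.107 down -1.0 F [-0.4  1.1 -2.5] w 0.0188 gf 78.2 q [ 0.83  0.01 -0.37  1.65  0.    1.48  0.57]
[0.425, 0.05, 0.31, -0.2] [30.92  3.2   1.69] [0.004 0.002 0.307]
[0.54, 0.14, 0.29, -0.35] [38.64 15.59  3.72] [0.004 0.002 0.457]
```

servo_tool([
  {"delta_pos": [3, 0.3, 0], "rotation": [0, 0, 0.04]},
  {"delta_pos": [7, 0.7, 0.5], "rotation": [0, 0, 0.08]},
  {"delta_pos": [11, 1.1, 0.5], "rotation": [0, 0, 0.12]},
  {"delta_pos": [15, 1.5, 1], "rotation": [0, 0, 0.16]},
  {"delta_pos": [19, 1.9, 1], "rotation": [0, 0, 0.2]},
  {"delta_pos": [23, 2.4, 1.5], "rotation": [0, 0, 0.24]},
  {"delta_pos": [27, 2.9, 1.5], "rotation": [0, 0, 0.28]},
  {"delta_pos": [31, 3.4, 1.5], "rotation": [0, 0, 0.31]},
])

```text
time: 4.23
ee_pos: [0.4244, 0.0531, 0.3078]
tool_rot: [-2.436, -1.981, 0.003]
force: [1.2, -1.2, -1.3]
width: 0.0189
grip_force: 78.1
```

```bash
python3 go.py .547 .136 .29 -.35 .428 .08 .31 -.3
```

```text
t 4.23 TCP [0.4244 0.0531 0.3078] yaw -0.206 down -1.0 F [ 1.2 -1.2 -1.3] w 0.0189 gf 78.1 q [ 0.61 -0.16 -0.73  1.81 -0.1   1.45 -0.31]
[0.547, 0.136, 0.29, -0.35] [10.61 10.31  1.74] [-0.003  0.001  0.144]
[0.428, 0.08, 0.31, -0.3] [ 2.7  -0.2  -0.22] [-0.003  0.001  0.094]
```

servo_tool([
  {"delta_pos": [2.5, 2.2, 0.5], "rotation": [0, 0, 0.03]},
  {"delta_pos": [5, 4.6, 1], "rotation": [0, 0, 0.06]},
  {"delta_pos": [7.5, 7, 1.5], "rotation": [0, 0, 0.1]},
  {"delta_pos": [9.5, 9, 3], "rotation": [0, 0, 0.144]},
  {"delta_pos": [10.5, 10.3, 4.5], "rotation": [0, 0, 0.144]},
  {"delta_pos": [10.6, 10.4, 4.7], "rotation": [0, 0, 0.144]},
  {"delta_pos": [10.6, 10.4, 4.7], "rotation": [0, 0, 0.144]},
  {"delta_pos": [10.6, 10.4, 4.7], "rotation": [0, 0, 0.144]},
])

```text
time: 4.9
ee_pos: [0.5482, 0.1341, 0.2617]
tool_rot: [-2.57, -1.805, 0.003]
force: [0.8, 0.2, -0.8]
width: 0.0189
grip_force: 78.4
```

```bash
python3 go.py .548 .136 .204 -.35
python3 - <<'E'
from h import *
from station import env
o=[]
for n in("scene","top"):
    c=env.read_camera(n);np.savez("b_"+n,**c);px=c["pixels"]
    P=cloud(c);x,y,z=[P[...,i] for i in range(3)];m=(c["range_z"]>0)&(z>.135)&(z<.2)&(np.hypot(x-.548,y-.136)<.04);p=P[m]
    print(n,"shank pts",len(p),p.mean(0).round(4) if len(p) else 0)
    m=(c["range_z"]>0)&(z>.108)&(z<.136)&(np.hypot(x-.606,y-.1145)<.035);p=P[m];print("loop",len(p),(p.max(0)/2+p.min(0)/2).round(4),pca(p)[1].round(3))
    a=px[170:270,240:340] if n=="scene" else px[150:250,300:400]
    o.append(cv2.resize(a,(400,400),interpolation=2))
cv2.imwrite("pics/b.png",np.hstack(o)[:,:,::-1])
E
```

```text
t 4.9 TCP [0.5482 0.1341 0.2617] yaw -0.346 down -1.0 F [ 0.8  0.2 -0.8] w 0.0189 gf 78.4 q [ 0.43  0.25 -0.88  1.6   0.19  1.39 -0.81]
[0.548, 0.136, 0.204, -0.35] [ 0.18 -0.07  5.77] [-0.002  0.001  0.004]
scene shank pts 86 [0.5399 0.1345 0.1676]
loop 62 [0.6078 0.1165 0.1215] -0.364
top shank pts 0 0Traceback (most recent call last):
  File "<stdin>", line 8, in <module>
    return umr_maximum(a, axis, None, out, keepdims, initial, where)
ValueError: zero-size array to reduction operation maximum which has no identity
```

servo_tool([
  {"delta_pos": [0.2, -0.1, 1.5], "rotation": [0, 0, 0.004]},
  {"delta_pos": [0.2, -0.1, 3.5], "rotation": [0, 0, 0.004]},
  {"delta_pos": [0.2, -0.1, 5], "rotation": [0, 0, 0.004]},
  {"delta_pos": [0.2, -0.1, 5.6], "rotation": [0, 0, 0.004]},
  {"delta_pos": [0.2, -0.1, 5.6], "rotation": [0, 0, 0.004]},
  {"delta_pos": [0.2, -0.1, 5.6], "rotation": [0, 0, 0.004]},
])

```text
time: 5.5
ee_pos: [0.549, 0.1362, 0.2077]
tool_rot: [2.575, 1.798, 0.001]
force: [0.0, 0.6, -0.3]
width: 0.019
grip_force: 78.4
```

```bash
python3 go.py .6065 .115 .206 -.35
python3 - <<'E'
from h import *
from station import env
c=env.read_camera("scene");px=c["pixels"]
a=cv2.resize(px[175:265,230:350],(800,600),interpolation=2)
cv2.imwrite("pics/b.png",a[:,:,::-1])
E
```

```text
t 5.5 TCP [0.549  0.1362 0.2077] yaw -0.351 down -1.0 F [ 0.   0.6 -0.3] w 0.019 gf 78.4 q [ 0.42  0.28 -0.87  1.67  0.23  1.29 -0.85]
[0.6065, 0.115, 0.206, -0.35] [-0.01  6.13  0.18] [ 0.001 -0.    -0.001]
```

View pics/b.png

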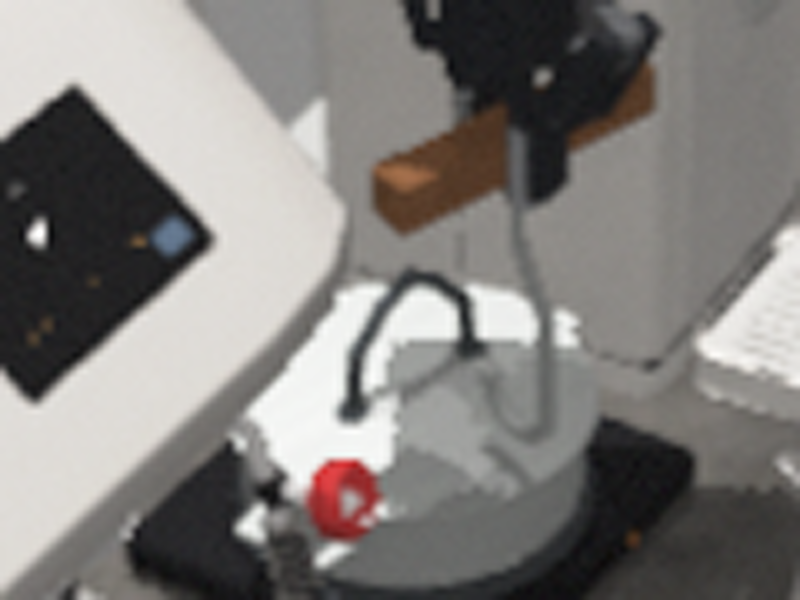

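The picture shows the hook (tip (490,380), bottom (525,435)) low over the lid, facing the loop with feet at (352,408) and (470,345). I insert it now.

servo_tool([
  {"delta_pos": [0, 0.8, 0.1], "rotation": [0, 0, 0]},
  {"delta_pos": [0, 2, 0.1], "rotation": [0, 0, 0]},
  {"delta_pos": [0, 3.2, 0.1], "rotation": [0, 0, 0]},
  {"delta_pos": [0, 4.4, 0.1], "rotation": [0, 0, 0]},
  {"delta_pos": [0, 5.4, 0.1], "rotation": [0, 0, 0]},
  {"delta_pos": [0, 6.1, 0.1], "rotation": [0, 0, 0]},
  {"delta_pos": [0, 6.1, 0.1], "rotation": [0, 0, 0]},
  {"delta_pos": [0, 6.1, 0.1], "rotation": [0, 0, 0]},
])

```text
time: 6.22
ee_pos: [0.6062, 0.1156, 0.2053]
tool_rot: [-2.574, -1.799, 0.001]
force: [-0.1, 0.2, -1.9]
width: 0.0187
grip_force: 78.4
```

```bash
python3 go.py .6065 .115 .234 -.35
python3 - <<'E'
from h import *
from station import env
c=env.read_camera("scene");px=c["pixels"]
a=cv2.resize(px[175:265,230:350],(800,600),interpolation=2)
cv2.imwrite("pics/b2.png",a[:,:,::-1])
E
```

```text
t 6.22 TCP [0.6062 0.1156 0.2053] yaw -0.351 down -1.0 F [-0.1  0.2 -1.9] w 0.0187 gf 78.4 q [ 0.38  0.4  -0.83  1.55  0.3   1.33 -0.83]
[0.6065, 0.115, 0.234, -0.35] [-0.05  0.04 -2.87] [-0.001 -0.    -0.001]
```

View pics/b2.png

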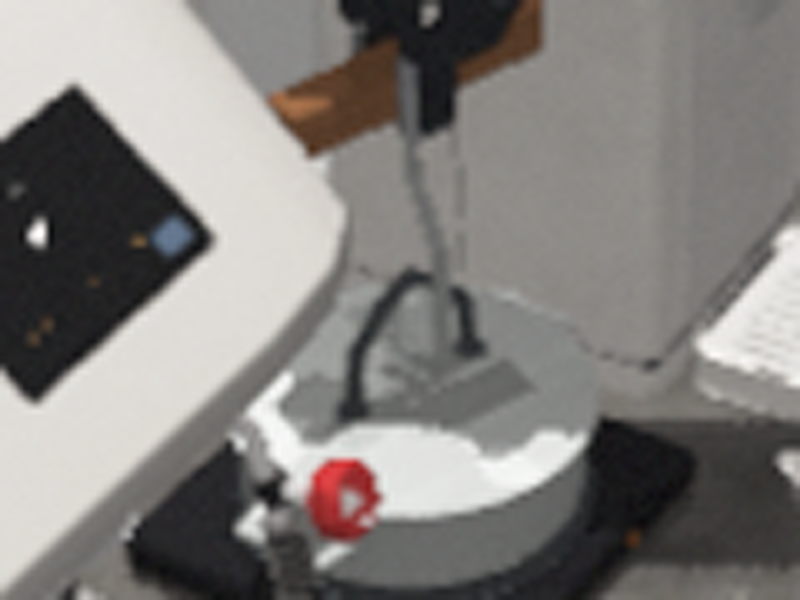

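The hook is through the loop, with the shank at (437,340) on the near side. I lift gently.

servo_tool([
  {"delta_pos": [0, 0, -1], "rotation": [0, 0, 0]},
  {"delta_pos": [0, 0, -2], "rotation": [0, 0, 0]},
  {"delta_pos": [0, 0, -2.7], "rotation": [0, 0, 0]},
  {"delta_pos": [0, 0, -3.1], "rotation": [0, 0, 0]},
  {"delta_pos": [0, 0, -3.5], "rotation": [0, 0, 0]},
  {"delta_pos": [0, 0, -3.9], "rotation": [0, 0, 0]},
  {"delta_pos": [0, 0, -4.3], "rotation": [0, 0, 0]},
  {"delta_pos": [0, 0, -4.7], "rotation": [0, 0, 0]},
])

```text
time: 6.93
ee_pos: [0.606, 0.1154, 0.2528]
tool_rot: [-2.575, -1.799, 0.001]
force: [-0.8, 0.7, -3.3]
width: 0.0187
grip_force: 78.2
```

servo_tool([
  {"delta_pos": [0, 0, -0.7], "rotation": [0, 0, 0]},
  {"delta_pos": [0, 0, -1.6], "rotation": [0, 0, 0]},
  {"delta_pos": [0, 0, -2.6], "rotation": [0, 0, 0]},
  {"delta_pos": [0, 0, -3.6], "rotation": [0, 0, 0]},
  {"delta_pos": [0, 0, -4.6], "rotation": [0, 0, 0]},
  {"delta_pos": [0, 0, -5.2], "rotation": [0, 0, 0]},
  {"delta_pos": [0, 0, -5.5], "rotation": [0, 0, 0]},
  {"delta_pos": [0, 0, -5.5], "rotation": [0, 0, 0]},
])

```text
time: 7.6
ee_pos: [0.6064, 0.1157, 0.3086]
tool_rot: [2.575, 1.799, 0.002]
force: [0.2, -0.9, -3.5]
width: 0.0187
grip_force: 78.3
```

```bash
python3 go.py .41 .17 .306 -.35
python3 - <<'E'
from h import *
from station import env
c=env.read_camera("scene");px=c["pixels"];P=cloud(c)
x,y,z=[P[...,i] for i in range(3)];m=(c["range_z"]>0)&(z>.115)&(z<.165)&(np.hypot(x-.606,y-.115)<.09)&(px.min(-1)>90);p=P[m]
print(len(p),p.mean(0).round(4));A=np.c_[p,np.ones(len(p))];k=np.linalg.svd(p-p.mean(0),full_matrices=0)[2][2];print("normal",k.round(3),rect(p))
a=cv2.resize(px[150:270,230:390],(800,600),interpolation=2)
cv2.imwrite("pics/b3.png",a[:,:,::-1])
E
```

```text
t 7.6 TCP [0.6064 0.1157 0.3086] yaw -0.351 down -1.0 F [ 0.2 -0.9 -3.5] w 0.0187 gf 78.3 q [ 0.38  0.35 -0.85  1.39  0.26  1.51 -0.8 ]
[0.41, 0.17, 0.306, -0.35] [ -1.66 -20.31   0.24] [ 0.001 -0.001 -0.001]
1110 [0.5847 0.1155 0.1492]
normal [-0.054 -0.002  0.999] [590.6 105.4 112.1 150.4  31.9]
```

View pics/b3.png

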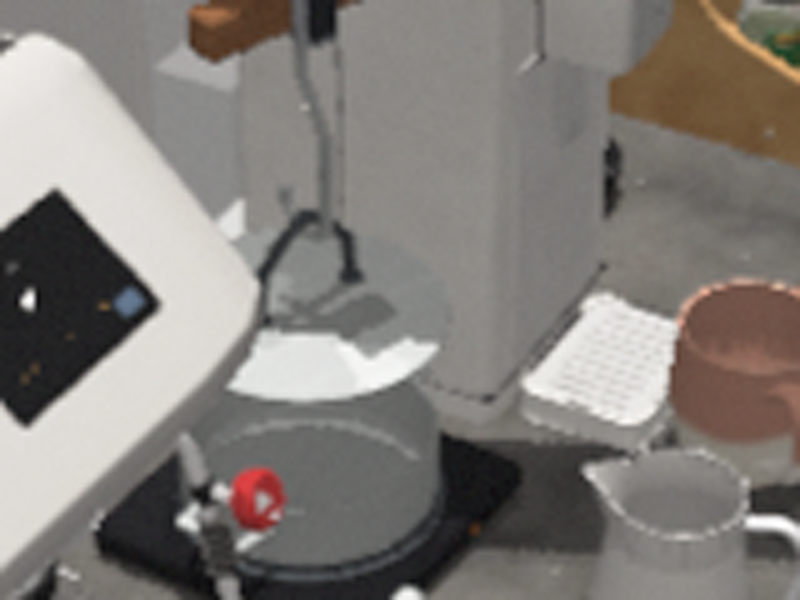

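The lid hangs level from the hook, centre near (320,290), clear of the pot. I carry it smoothly forward, then left.

servo_tool([
  {"delta_pos": [0, 0, 0], "rotation": [0, 0, 0]},
  {"delta_pos": [0, -0.3, 0], "rotation": [0, 0, 0]},
  {"delta_pos": [-0.1, -1, 0], "rotation": [0, 0, 0]},
  {"delta_pos": [-0.2, -2.1, 0], "rotation": [0, 0, 0]},
  {"delta_pos": [-0.3, -3.6, 0], "rotation": [0, 0, 0]},
  {"delta_pos": [-0.45, -5.6, 0], "rotation": [0, 0, 0]},
  {"delta_pos": [-0.65, -7.8, 0], "rotation": [0, 0, 0]},
  {"delta_pos": [-0.8, -10.1, 0], "rotation": [0, 0, 0]},
])

```text
time: 8.32
ee_pos: [0.5067, 0.1432, 0.3072]
tool_rot: [-2.575, -1.799, 0.001]
force: [-0.9, 0.3, -3.3]
width: 0.0186
grip_force: 78.2
```

servo_tool([
  {"delta_pos": [-0.2, -2.3, 0], "rotation": [0, 0, 0]},
  {"delta_pos": [-0.4, -4.5, 0], "rotation": [0, 0, 0]},
  {"delta_pos": [-0.5, -6.5, 0], "rotation": [0, 0, 0]},
  {"delta_pos": [-0.6, -8, 0], "rotation": [0, 0, 0]},
  {"delta_pos": [-0.7, -9.1, 0], "rotation": [0, 0, 0]},
  {"delta_pos": [-0.8, -9.8, 0], "rotation": [0, 0, 0]},
  {"delta_pos": [-0.8, -10.1, 0], "rotation": [0, 0, 0]},
  {"delta_pos": [-0.8, -10.1, 0], "rotation": [0, 0, 0]},
])

```text
time: 8.98
ee_pos: [0.4103, 0.1702, 0.3077]
tool_rot: [2.574, 1.799, 0.0]
force: [1.2, -0.1, -3.3]
width: 0.0193
grip_force: 78.5
```

```bash
python3 go.py .3955 .313 .306 -.35 .3955 .313 .306 0
```

```text
t 8.98 TCP [0.4103 0.1702 0.3077] yaw -0.351 down -1.0 F [ 1.2 -0.1 -3.3] w 0.0193 gf 78.5 q [ 0.51 -0.13 -0.9   1.77 -0.1   1.45 -0.72]
[0.3955, 0.313, 0.306, -0.35] [12.9  -6.3   0.16] [ 0.001  0.001 -0.001]
[0.3955, 0.313, 0.306, 0.0] [12.9  -6.3   0.16] [ 0.001  0.001 -0.351]
```

servo_tool([
  {"delta_pos": [0, 0, 0], "rotation": [0, 0, 0]},
  {"delta_pos": [0.2, -0.1, 0], "rotation": [0, 0, 0]},
  {"delta_pos": [0.6, -0.3, 0], "rotation": [0, 0, 0]},
  {"delta_pos": [1.3, -0.65, 0], "rotation": [0, 0, 0]},
  {"delta_pos": [2.3, -1.1, 0], "rotation": [0, 0, 0]},
  {"delta_pos": [3.55, -1.75, 0], "rotation": [0, 0, 0]},
  {"delta_pos": [4.95, -2.4, 0], "rotation": [0, 0, 0]},
  {"delta_pos": [6.45, -3.15, 0], "rotation": [0, 0, 0]},
])

```text
time: 9.65
ee_pos: [0.4035, 0.2425, 0.3077]
tool_rot: [-2.575, -1.799, -0.0]
force: [0.7, 0.4, -2.9]
width: 0.0193
grip_force: 78.4
```

servo_tool([
  {"delta_pos": [1.5, -0.75, 0], "rotation": [0, 0, 0]},
  {"delta_pos": [2.9, -1.4, 0], "rotation": [0, 0, 0]},
  {"delta_pos": [4.15, -2.05, 0], "rotation": [0, 0, 0]},
  {"delta_pos": [5.1, -2.5, 0], "rotation": [0, 0, 0]},
  {"delta_pos": [5.8, -2.85, 0], "rotation": [0, 0, 0]},
  {"delta_pos": [6.25, -3.05, 0], "rotation": [0, 0, 0]},
  {"delta_pos": [6.4, -3.15, 0], "rotation": [0, 0, 0]},
  {"delta_pos": [6.45, -3.15, 0], "rotation": [0, 0, 0]},
])

```text
time: 10.32
ee_pos: [0.396, 0.3132, 0.3076]
tool_rot: [-2.574, -1.8, 0.0]
force: [0.7, -0.8, -3.5]
width: 0.0187
grip_force: 78.4
```

```bash
cat > lid.py <<'E'
from h import *
from station import env
from scipy.optimize import least_squares
import sys
zl,zh,cx,cy=map(float,sys.argv[1:5])
for n in("scene","top"):
    c=env.read_camera(n);px=c["pixels"];P=cloud(c)
    x,y,z=[P[...,i] for i in range(3)];m=(c["range_z"]>0)&(z>zl)&(z<zh)&(np.hypot(x-cx,y-cy)<.1)&(px.min(-1)>80)&(np.ptp(px.astype(int),-1)<25);p=P[m]
    k=np.linalg.svd(p-p.mean(0),full_matrices=0)[2][2];h=cv2.convexHull((p[:,:2]*1000).astype(np.float32))[:,0]
    f=least_squares(lambda q:np.hypot(h[:,0]-q[0],h[:,1]-q[1])-74.5,[cx*1000,cy*1000],loss="soft_l1")
    print(n,len(p),p.mean(0).round(4),"normal",k.round(3),"circle",f.x.round(1),"res",np.abs(f.fun).mean().round(1))
    cv2.imwrite(f"pics/{sys.argv[5]}_{n}.png",px[:,:,::-1])
E
python3 lid.py .115 .17 .3955 .313 c; python3 go.py .3955 .313 .306 -.35 .3955 .313 .222 -.35
```

```text
scene 2376 [0.3889 0.3211 0.1481] normal [ 0.003 -0.003  1.   ] circle [393.8 311.6] res 0.6
top 1242 [0.4139 0.278  0.147 ] normal [ 0.043 -0.052  0.998] circle [393.7 311.8] res 1.4
t 10.42 TCP [0.3963 0.3125 0.3076] yaw -0.351 down -1.0 F [ 0.9 -0.2 -3.4] w 0.0191 gf 78.4 q [ 0.31  0.1  -1.12  1.65  0.09  1.45 -1.17]
[0.3955, 0.313, 0.306, -0.35] [ 0.02 -0.09  0.16] [-0.     0.    -0.001]
[0.3955, 0.313, 0.222, -0.35] [ 0.02 -0.09  8.56] [-0.     0.    -0.001]
```

The lid hangs level and within 2 mm of the cork's centre. I lower it.

servo_tool([
  {"delta_pos": [0, 0, 0.3], "rotation": [0, 0, 0]},
  {"delta_pos": [0, 0, 1.1], "rotation": [0, 0, 0]},
  {"delta_pos": [0, 0, 2.3], "rotation": [0, 0, 0]},
  {"delta_pos": [0, 0, 3.7], "rotation": [0, 0, 0]},
  {"delta_pos": [0, 0, 5.1], "rotation": [0, 0, 0]},
  {"delta_pos": [0, 0, 6.3], "rotation": [0, 0, 0]},
  {"delta_pos": [0, 0, 7.1], "rotation": [0, 0, 0]},
  {"delta_pos": [0, 0, 7.4], "rotation": [0, 0, 0]},
])

```text
time: 11.08
ee_pos: [0.3956, 0.3121, 0.232]
tool_rot: [-2.575, -1.799, 0.003]
force: [0.4, 0.6, -2.9]
width: 0.0189
grip_force: 78.4
```

servo_tool([
  {"delta_pos": [0, 0, 0.15], "rotation": [0, 0, 0]},
  {"delta_pos": [0, 0, 0.3], "rotation": [0, 0, 0]},
  {"delta_pos": [0, 0, 0.5], "rotation": [0, 0, 0]},
  {"delta_pos": [0, 0, 0.7], "rotation": [0, 0, 0]},
  {"delta_pos": [0, 0, 0.9], "rotation": [0, 0, 0]},
  {"delta_pos": [0, 0, 1.1], "rotation": [0, 0, 0]},
  {"delta_pos": [0, 0, 1.3], "rotation": [0, 0, 0]},
  {"delta_pos": [0, 0, 1.6], "rotation": [0, 0, 0]},
])

```text
time: 11.75
ee_pos: [0.3964, 0.313, 0.2179]
tool_rot: [2.575, 1.799, 0.001]
force: [-0.1, -0.3, -1.7]
width: 0.019
grip_force: 78.8
```

```bash
python3 lid.py .045 .075 .3955 .313 d; python3 go.py .3955 .313 .191 -.35
```

```text
scene 2291 [0.3899 0.3188 0.0621] normal [-0.002  0.006  1.   ] circle [394.5 310. ] res 0.8
top 1018 [0.4173 0.2776 0.0613] normal [ 0.041 -0.045  0.998] circle [394.3 311.4] res 0.7
t 11.85 TCP [0.3961 0.3127 0.2175] yaw -0.351 down -1.0 F [-0.2 -0.9 -2.1] w 0.0189 gf 78.8 q [ 0.27  0.17 -1.11  1.79  0.16  1.28 -1.23]
[0.3955, 0.313, 0.191, -0.35] [ 0.01 -0.07  2.65] [-0.     0.    -0.001]
```

servo_tool([
  {"delta_pos": [0, 0, 0.6], "rotation": [0, 0, 0]},
  {"delta_pos": [0, 0, 1.3], "rotation": [0, 0, 0]},
  {"delta_pos": [0, 0, 2], "rotation": [0, 0, 0]},
  {"delta_pos": [0, 0, 2.5], "rotation": [0, 0, 0]},
  {"delta_pos": [0, 0, 2.6], "rotation": [0, 0, 0]},
  {"delta_pos": [0, 0, 2.6], "rotation": [0, 0, 0]},
])

```text
time: 12.35
ee_pos: [0.3959, 0.3126, 0.1912]
tool_rot: [-2.575, -1.799, 0.001]
force: [0.8, 0.2, -0.8]
width: 0.0188
grip_force: 78.8
```

servo_tool([
  {"delta_pos": [0, -0.5, 0], "rotation": [0, 0, 0]},
  {"delta_pos": [0, -1.2, 0], "rotation": [0, 0, 0]},
  {"delta_pos": [0, -2, 0], "rotation": [0, 0, 0]},
])

```text
time: 12.6
ee_pos: [0.3768, 0.3201, 0.192]
tool_rot: [-2.575, -1.799, -0.001]
force: [-0.1, 0.1, -0.7]
width: 0.0191
grip_force: 78.8
```

```bash
python3 go.py .3955 .313 .191 -.35
```

```text
t 12.6 TCP [0.3768 0.3201 0.192 ] yaw -0.351 down -1.0 F [-0.1  0.1 -0.7] w 0.0191 gf 78.8 q [ 0.26  0.17 -1.12  1.85  0.16  1.23 -1.27]
[0.3955, 0.313, 0.191, -0.35] [-0.02  2.    0.1 ] [-0.    -0.    -0.001]
```

servo_tool([
  {"delta_pos": [0, -1, 0], "rotation": [0, 0, 0]},
  {"delta_pos": [0, -2, 0], "rotation": [0, 0, 0]},
  {"delta_pos": [0, -3, 0], "rotation": [0, 0, 0]},
  {"delta_pos": [0, -4, 0], "rotation": [0, 0, 0]},
  {"delta_pos": [0, -4.5, 0], "rotation": [0, 0, 0]},
  {"delta_pos": [0, -4.5, 0], "rotation": [0, 0, 0]},
])

```text
time: 13.1
ee_pos: [0.3338, 0.3358, 0.1919]
tool_rot: [2.573, 1.801, 0.001]
force: [0.3, 0.4, -1.2]
width: 0.0189
grip_force: 78.8
```

```bash
python3 lid.py .045 .075 .3955 .313 e; python3 go.py .345 .33 .32 -.35; python3 -c "
import cv2;a=cv2.imread('pics/e_scene.png')[230:380,250:450];cv2.imwrite('pics/e.png',cv2.resize(a,(800,600)))"
```

```text
scene 2160 [0.3933 0.3213 0.0622] normal [0.    0.012 1.   ] circle [394.8 309.6] res 0.9
top 2538 [0.4    0.3054 0.0617] normal [ 0.006 -0.003  1.   ] circle [394.9 311.1] res 0.9
t 13.2 TCP [0.3353 0.335  0.1918] yaw -0.351 down -1.0 F [-0.6  0.1 -1. ] w 0.0188 gf 78.8 q [ 0.25  0.1  -1.16  1.89  0.1   1.22 -1.29]
[0.345, 0.33, 0.32, -0.35] [ -0.13   1.09 -12.82] [ 0.001  0.    -0.001]
```

View pics/e.png

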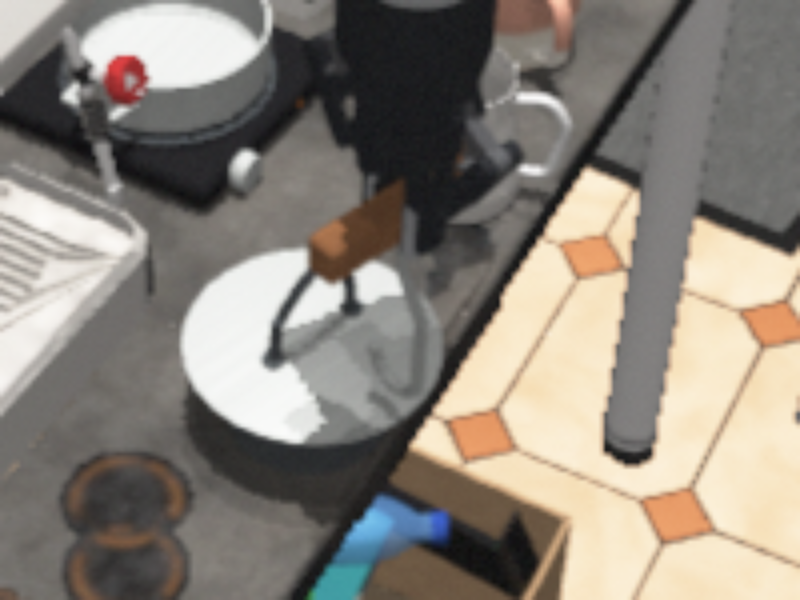

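The lifter is clear of the loop, with the hook tip at about (378,360) and the loop at (310,310). The lid is level on the rest. I raise it and return to the stand.

servo_tool([
  {"delta_pos": [0, 0, -1], "rotation": [0, 0, 0]},
  {"delta_pos": [0, 0, -3.5], "rotation": [0, 0, 0]},
  {"delta_pos": [0, 0, -6.5], "rotation": [0, 0, 0]},
  {"delta_pos": [0, 0, -9.5], "rotation": [0, 0, 0]},
  {"delta_pos": [0, 0, -12], "rotation": [0, 0, 0]},
  {"delta_pos": [0, 0, -13.5], "rotation": [0, 0, 0]},
  {"delta_pos": [0, 0, -13.5], "rotation": [0, 0, 0]},
  {"delta_pos": [0, 0, -13.5], "rotation": [0, 0, 0]},
])

```text
time: 13.87
ee_pos: [0.3358, 0.3352, 0.3276]
tool_rot: [-2.576, -1.799, -0.002]
force: [-1.1, -0.8, -2.5]
width: 0.0189
grip_force: 78.8
```

```bash
python3 go.py .415 .17 .327 -.35 .430 0 .327 -.1
```

```text
t 13.87 TCP [0.3358 0.3352 0.3276] yaw -0.352 down -1.0 F [-1.1 -0.8 -2.5] w 0.0189 gf 78.8 q [ 0.32 -0.04 -1.14  1.67 -0.03  1.48 -1.17]
[0.415, 0.17, 0.327, -0.35] [-12.78  13.13   0.05] [ 0.001 -0.001 -0.002]
[0.43, 0.0, 0.327, -0.1] [-28.22  20.39   0.04] [ 0.001 -0.001 -0.252]
```

servo_tool([
  {"delta_pos": [-1.3, 1.4, 0], "rotation": [0, 0, 0]},
  {"delta_pos": [-3.8, 4, 0], "rotation": [0, 0, 0]},
  {"delta_pos": [-6.3, 6.6, 0], "rotation": [0, 0, 0]},
  {"delta_pos": [-8.8, 9.2, 0], "rotation": [0, 0, -0.02]},
  {"delta_pos": [-11.3, 11.6, 0], "rotation": [0, 0, -0.05]},
  {"delta_pos": [-14, 13.7, 0], "rotation": [0, 0, -0.08]},
  {"delta_pos": [-17, 15.2, 0], "rotation": [0, 0, -0.12]},
  {"delta_pos": [-20.3, 16.8, 0], "rotation": [0, 0, -0.16]},
])

```text
time: 14.53
ee_pos: [0.4227, 0.0853, 0.3255]
tool_rot: [-2.419, -2.001, 0.002]
force: [0.5, 0.2, -0.7]
width: 0.019
grip_force: 78.8
```

```bash
python3 go.py .430 -0.15 .327 .03 .4256 -.2606 .327 .105
```

```text
t 14.53 TCP [0.4227 0.0853 0.3255] yaw -0.189 down -1.0 F [ 0.5  0.2 -0.7] w 0.019 gf 78.8 q [ 0.53 -0.15 -0.72  1.77 -0.1   1.49 -0.37]
[0.43, -0.15, 0.327, 0.03] [-22.97   5.13  -0.17] [-0.002 -0.001 -0.219]
[0.4256, -0.2606, 0.327, 0.105] [-33.92   6.77  -0.17] [-0.002 -0.001 -0.294]
```

servo_tool([
  {"delta_pos": [-3.5, 0.8, 0], "rotation": [0, 0, -0.04]},
  {"delta_pos": [-7.5, 1.7, -0.1], "rotation": [0, 0, -0.08]},
  {"delta_pos": [-11.5, 2.6, -0.1], "rotation": [0, 0, -0.12]},
  {"delta_pos": [-15.5, 3.5, -0.2], "rotation": [0, 0, -0.16]},
  {"delta_pos": [-19.5, 4.4, -0.2], "rotation": [0, 0, -0.2]},
  {"delta_pos": [-23.5, 5.1, -0.2], "rotation": [0, 0, -0.24]},
  {"delta_pos": [-27.5, 5.7, -0.2], "rotation": [0, 0, -0.27]},
  {"delta_pos": [-31, 6.3, -0.2], "rotation": [0, 0, -0.29]},
])

```text
time: 15.2
ee_pos: [0.4248, -0.2324, 0.3272]
tool_rot: [-2.107, -2.327, 0.001]
force: [1.5, -0.5, -1.8]
width: 0.019
grip_force: 78.7
```

```bash
python3 go.py .4256 -.2606 .327 .105
```

```text
t 15.2 TCP [ 0.4248 -0.2324  0.3272] yaw 0.099 down -1.0 F [ 1.5 -0.5 -1.8] w 0.019 gf 78.7 q [ 0.75 -0.02 -0.33  1.68 -0.01  1.49  0.52]
[0.4256, -0.2606, 0.327, 0.105] [-2.81 -0.2   0.02] [-0.002 -0.001 -0.006]
```

servo_tool([
  {"delta_pos": [-1.2, -0.1, 0], "rotation": [0, 0, -0.003]},
  {"delta_pos": [-2.3, -0.15, 0], "rotation": [0, 0, -0.003]},
  {"delta_pos": [-2.5, -0.15, 0], "rotation": [0, 0, -0.003]},
  {"delta_pos": [-2.5, -0.15, 0], "rotation": [0, 0, -0.003]},
  {"delta_pos": [-2.5, -0.15, 0], "rotation": [0, 0, -0.003]},
])

```text
time: 15.62
ee_pos: [0.4275, -0.253, 0.3285]
tool_rot: [-2.103, -2.333, -0.0]
force: [0.7, -0.1, -1.3]
width: 0.0191
grip_force: 78.7
```

```bash
python3 go.py .4254 -.2605 .327 .107
```

```text
t 15.62 TCP [ 0.4275 -0.253   0.3285] yaw 0.104 down -1.0 F [ 0.7 -0.1 -1.3] w 0.0191 gf 78.7 q [ 0.76  0.   -0.31  1.65 -0.    1.49  0.55]
[0.4254, -0.2605, 0.327, 0.107] [-0.72 -0.28  0.15] [-0.    -0.001 -0.003]
```

servo_tool([
  {"delta_pos": [-0.7, -0.28, 0], "rotation": [0, 0, -0.003]},
  {"delta_pos": [-0.7, -0.28, 1.5], "rotation": [0, 0, -0.003]},
  {"delta_pos": [-0.7, -0.28, 4.5], "rotation": [0, 0, -0.003]},
  {"delta_pos": [-0.7, -0.28, 7.5], "rotation": [0, 0, -0.003]},
  {"delta_pos": [-0.7, -0.28, 10.5], "rotation": [0, 0, -0.003]},
  {"delta_pos": [-0.7, -0.28, 13], "rotation": [0, 0, -0.003]},
  {"delta_pos": [-0.7, -0.28, 14], "rotation": [0, 0, -0.003]},
  {"delta_pos": [-0.7, -0.28, 14], "rotation": [0, 0, -0.003]},
])

```text
time: 16.28
ee_pos: [0.4238, -0.2609, 0.1868]
tool_rot: [-2.098, -2.333, 0.001]
force: [0.1, 0.8, -0.6]
width: 0.0192
grip_force: 78.7
```

```bash
python3 go.py .4254 -.2605 .1405 .107
```

```text
t 16.28 TCP [ 0.4238 -0.2609  0.1868] yaw 0.106 down -1.0 F [ 0.1  0.8 -0.6] w 0.0192 gf 78.7 q [ 0.76  0.08 -0.31  1.87  0.02  1.2   0.55]
[0.4254, -0.2605, 0.1405, 0.107] [0.01 0.17 4.63] [-0.003 -0.002 -0.001]
```

servo_tool([
  {"delta_pos": [0, 0.15, 1], "rotation": [0, 0, 0]},
  {"delta_pos": [0, 0.15, 2.2], "rotation": [0, 0, 0]},
  {"delta_pos": [0, 0.15, 3.3], "rotation": [0, 0, 0]},
  {"delta_pos": [0, 0.15, 4.1], "rotation": [0, 0, 0]},
  {"delta_pos": [0, 0.15, 4.5], "rotation": [0, 0, 0]},
  {"delta_pos": [0, 0.15, 4.55], "rotation": [0, 0, 0]},
  {"delta_pos": [0, 0.15, 4.55], "rotation": [0, 0, 0]},
])

```text
time: 16.87
ee_pos: [0.4264, -0.2617, 0.1431]
tool_rot: [-2.102, -2.335, -0.0]
force: [0.4, 0.1, -1.0]
width: 0.0189
grip_force: 78.7
```

```bash
python3 go.py .4254 -.2605 .1405 .107
```

```text
t 16.87 TCP [ 0.4264 -0.2617  0.1431] yaw 0.105 down -1.0 F [ 0.4  0.1 -1. ] w 0.0189 gf 78.7 q [ 0.76  0.12 -0.32  1.92  0.04  1.11  0.53]
[0.4254, -0.2605, 0.1405, 0.107] [ 0.13 -0.09  0.26] [-0.    -0.    -0.002]
```

servo_tool([
  {"delta_pos": [0.1, -0.05, 0.15], "rotation": [0, 0, 0]},
  {"delta_pos": [0.1, -0.05, 0.3], "rotation": [0, 0, 0]},
  {"delta_pos": [0.1, -0.05, 0.3], "rotation": [0, 0, 0]},
  {"delta_pos": [0.1, -0.05, 0.3], "rotation": [0, 0, 0]},
])

```text
time: 17.2
ee_pos: [0.4259, -0.2608, 0.1404]
tool_rot: [2.102, 2.335, 0.0]
force: [0.5, 0.4, -1.4]
width: 0.0187
grip_force: 78.7
```

servo_tool([
  {"delta_pos": [0, 0, 0], "rotation": [0, 0, 0]},
  {"delta_pos": [0, 0, 0], "rotation": [0, 0, 0]},
  {"delta_pos": [0, 0, 0], "rotation": [0, 0, 0]},
  {"delta_pos": [0, 0, 0], "rotation": [0, 0, 0]},
  {"delta_pos": [0, 0, 0], "rotation": [0, 0, 0]},
  {"delta_pos": [0, 0, 0], "rotation": [0, 0, 0]},
  {"delta_pos": [0, 0, 0], "rotation": [0, 0, 0]},
  {"delta_pos": [0, 0, 0], "rotation": [0, 0, 0]},
], hand=0.6)

```text
time: 17.87
ee_pos: [0.4259, -0.2608, 0.1402]
tool_rot: [-2.102, -2.335, -0.0]
force: [0.1, -0.1, -0.2]
width: 0.0686
grip_force: 0.0
```

```bash
python3 go.py .4254 -.2605 .28 .107
```

```text
t 17.87 TCP [ 0.4259 -0.2608  0.1402] yaw 0.105 down -1.0 F [ 0.1 -0.1 -0.2] w 0.0686 gf 0.0 q [ 0.76  0.12 -0.32  1.93  0.04  1.1   0.53]
[0.4254, -0.2605, 0.28, 0.107] [  0.03  -0.04 -13.98] [ 0.    -0.    -0.002]
```

servo_tool([
  {"delta_pos": [0, 0, -0.5], "rotation": [0, 0, 0]},
  {"delta_pos": [0, 0, -2], "rotation": [0, 0, 0]},
  {"delta_pos": [0, 0, -4.5], "rotation": [0, 0, 0]},
  {"delta_pos": [0, 0, -8], "rotation": [0, 0, 0]},
  {"delta_pos": [0, 0, -11], "rotation": [0, 0, 0]},
  {"delta_pos": [0, 0, -13], "rotation": [0, 0, 0]},
  {"delta_pos": [0, 0, -14], "rotation": [0, 0, 0]},
  {"delta_pos": [0, 0, -14], "rotation": [0, 0, 0]},
])

```text
time: 18.53
ee_pos: [0.4268, -0.2612, 0.2825]
tool_rot: [2.099, 2.332, 0.001]
force: [-0.3, -0.2, -0.4]
width: 0.0684
grip_force: 0.0
```

```bash
python3 lid.py .045 .075 .3955 .313 f
python3 - <<'E'
from h import *
from station import env
s=env.sense();c=env.read_camera("wrist");cv2.imwrite("pics/w2.png",c["pixels"][:,:,::-1])
v,u=np.mgrid[0:480,0:640];a=np.hypot(u-c["cx"],v-c["cy"]);th=a/c["fx"];k=np.tan(th)/np.maximum(a,1e-6);z=c["range_z"]
p=np.stack([(u-c["cx"])*k*z,(v-c["cy"])*k*z,z,np.ones_like(z)],-1)@c["hand_eye"].T
P=p[...,:3]@R.from_rotvec(s["tool_rot"]).as_matrix().T+s["ee_pos"]
x,y,zz=P[...,0],P[...,1],P[...,2]
m=(z>0)&(th<1.2)&(zz>.1685)&(zz<.178)&(abs(x-.424)<.04)&(abs(y+.261)<.08);p=P[m]
print("handle",len(p),rect(p),pca(p)[1],np.median(p[:,2]),"normal",np.linalg.svd(p-p.mean(0),full_matrices=0)[2][2].round(3))
E
python3 go.py
```

```text
scene 2371 [0.3906 0.3173 0.0621] normal [-0.001  0.005  1.   ] circle [394.5 309.9] res 0.7
top 2888 [0.3951 0.3103 0.0618] normal [ 0.001 -0.001  1.   ] circle [395.1 310.9] res 0.8
handle 4119 [ 426.1 -260.6   19.9  118.1    5.6] 0.10437470688968056 0.17151145479126692 normal [-0.013 -0.     1.   ]
t 18.68 TCP [ 0.4252 -0.2605  0.2786] yaw 0.105 down -1.0 F [-1.  -0.6 -0.8] w 0.0684 gf 0.0 q [ 0.77  0.02 -0.31  1.74  0.01  1.39  0.56]
```

View pics/w2.png

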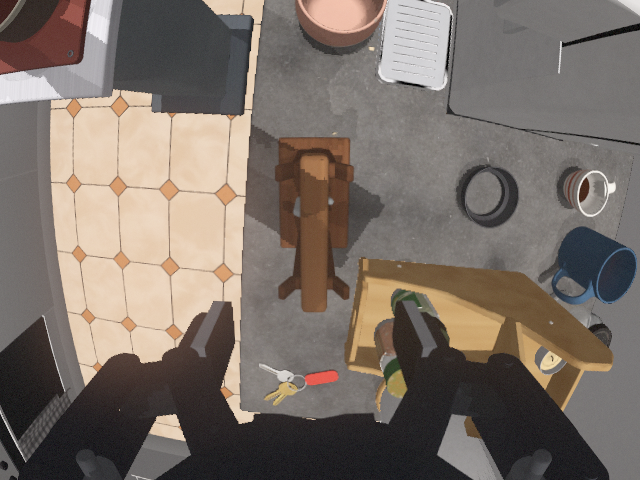

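The handle lies in both cradles again, from (314,155) to (314,308), within 1 mm of where it started. The lid is centred and level on the rest, and the arm is clear.

```bash
python3 -c "
from station import env
print(env.hand_in())"
```

```text
the job is handed in; nothing more can be done
None
```

I handed the job in at about 18.7 s of the 72 s allowed: the lid is level on the cork rest and about 2 mm off centre, and the lifter hangs in both cradles of its stand within 1 mm of where it started. The simulator gave no verdict.

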